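# Wedge the rocking test unit steady

## Robot

A 7-joint arm with a two-finger parallel gripper is mounted at the origin on the work surface. World frame = base frame: x ahead of the robot, y to its left, z up, the work surface at z = 0. Lengths are in mm, angles in rad, forces in N, time in s.
With the tool pointing down it reaches from about 400 to 850 mm from the base axis. Payload 4.5 kg.
Tool frame: the origin (TCP) lies midway between the tips of the shut fingers; the grasp point (between the pads) lies 19 mm behind it; z points along the fingers, y is the direction in which the jaws open and shut (so a half turn about z gives the same grasp; the last joint's range is limited). The gripper opens to 88 mm and grips with 3 to 60 N. Pads are 18 mm wide; open, the fingers measure 123 mm over their backs; the gripper's body (75 mm by 187 mm) begins 45 mm behind the grasp point.
Start: joints at [1.267, 0.689, -0.195, 1.565, 0.157, 0.902, -0.215], TCP at [207.162, -589.693, 238.743] pointing down, gripper open.
Joint ranges: [-3.01, 3.01], [-0.46, 2.08], [-1.47, 1.51], [0.13, 2.56], [-1, 4.14], [0.04, 2.09], [-2.66, 2.66]. Speed limits (rad/s): [2.57, 2.57, 3.14, 3.14, 3.14, 3.14, 3.14].

## Interface

Orientations are given as a unit quaternion [x, y, z, w].
In Python, from station import monitor, imaging, ticket gives the robot as it stands.
- The arm moves only by the shell command python3 -m inch 'ROWS' [FORCE]. ROWS is JSON, one flat list of numbers, 7 for each row, row after row: the turn, a rotation vector about the tool's x, y, z scaled (see below), then the shift along the tool's x, y, z scaled (see below), then the opening, from -1 (shut) to 1 (fully open). In form: [rx, ry, rz, tx, ty, tz, jaw, rx, ry, rz, tx, ty, tz, jaw, ...]. A call has 1 to 5 rows; each row shifts and turns the commanded pose from where the row before left it, along the tool's axes as they then stand; what a row does not reach is not made up. The controller multiplies each number of a shift by 0.025 m and each number of a turn by 45 degrees. A row lasts 1/8 s, in which the tool goes at most 62.5 mm and 10.7 degrees, less where a joint would pass 70% of its speed; a pose out of reach is approached as far as the arm can. A call with a number of a shift or a turn outside -1 to 1 is refused whole. A call with a gripper value outside its range is refused whole. The fingers move at their own pace and stop on an object; FORCE is the grip in N (left out, the last holds). Time passes only in rows, so rows that do not move let the fingers close. It gives the time, the measured TCP pose, the force and the opening at its end, in the units of the state.
- monitor.get_obs(): the state, without advancing time (a new reading comes with each control period).
- imaging.camera(name): name is "side" or "top"; returns a dict with "image" (480x640x3 uint8, blue, green, red), "intrinsics" (3x3 intrinsics, pixels), "dist_coeffs" ([k1, k2, p1, p2, k3] as OpenCV has them; the pictures are not rectified), "R" (3x3) and "t" (3): a world point X has camera coordinates R X + t. Camera axes: x right, y down, z forward; pixel columns grow to the right and rows downward; lengths in mm; the calibration is good to about 2 mm. A picture is of the moment at which its call begins. There is no depth.
- ticket.job_done(): hands the job in, once; it reports no verdict.
The state is a dict: "clock": time; "qpos": joint angles; "joint_velocities": joint speeds; "joint_torque": joint torques, N m; "position": TCP position; "ee_rot": TCP orientation; "ft_force": force on the tool from outside, world axes, zero at the start; "wrist_torque": the same for the moment, N m; "gripper_width": finger opening in mm.
Only numpy, scipy, OpenCV 4.12 (cv2) and the standard library are available. Lean on these libraries where they do the work, as an engineer would, in place of code of your own. Each camera call takes 0.05 s, during which the arm holds its last target.

## Task

The white test unit overhangs its short mounting tray and rocks when the free end is pressed. With the fingertips only, slide the wooden wedge along the mat, thin end first, under that end's foot bar until it just fills the gap without jacking the unit up, then press down firmly for a second (rather more than a kilogram's weight) on top of that end, above the wedge, to show that it no longer rocks, and let go. Do not grip or lift anything, and leave the can, plug, screwdriver and tape alone.

Things in the scene. Friction and masses are not known exactly. Their poses are not given: they have to be found in the camera images.
- mat: Thin grey rubber bench mat, fixed, 440 x 660 mm and 3 mm thick; its top is 3 mm above the work surface. Origin on the work surface; the mat spans x -220 to +220 mm and y -280 to +380 mm from it. Tray, unit and mat share the same x, y origin and yaw.
- tray: Fixed aluminium mounting tray, 176 mm wide (x), from y = -130 to y = +30 mm of its own frame; same x, y origin and yaw as the mat. Its flat top is 18 mm above its origin and 8 to 16 mm above the mat (varies; the rest is let into the bench). 10 mm high upstands along its -y end and both x sides keep the unit from sliding or turning.
- unit: White loose instrument enclosure, 160 (x) x 240 (y) x 88 mm high, 1.3 to 1.9 kg, flat hard top, black panel on its +x side. Origin: centre, at the bottom of its feet: three rubber foot bars along x, 12 mm thick, 148 mm long, at y = -108, +18 and +108 mm, 8 mm proud of the flat underside. Two stand on the tray; the one at +108 hangs free over the mat beyond the tray.
- unit_foot (a point): Underside of the middle of the free foot bar, at (0, +108, 0) mm of the unit. Its height above the mat is the gap to fill, 8 to 16 mm. Pressed down here with more than 2.5 to 5 N the unwedged unit tips about its middle bar until the free bar meets the mat, and falls back when released.
- unit_top (a point): Point on the flat top of the unit at (0, +100, 88) mm of the unit, almost above the free foot bar: where to press.
- wedge: Plain light wooden wedge, loose on the mat beyond the unit's free end, 95 mm wide (x), 120 mm long (y), 140 g. Its top slopes evenly from 3 mm at the thin end (-y, pointing roughly at the unit) to 27 mm at the upright thick end (+y). Origin: centre of its underside. It slides with under 2 N; once it meets the foot bar the push rises within a few mm to 5 N and more.
- wedge_face (a point): Middle of the wedge's sloping face, 15 mm above its underside; x across the wedge, y up the slope, z square to the sloping face.
- can: Spray can, plain aluminium, 52 mm diameter, 130 mm tall, standing; bystander. Origin at the centre of its underside.
- plug: Plug connector 26 x 44 x 22 mm with a grey nose; bystander. Origin at the centre of its underside.
- driver: Orange-handled screwdriver lying on the mat beyond the unit's tray end; bystander.
- tape: Roll of black tape lying flat, 70 mm across, 19 mm high; bystander. Origin at the centre of its underside.
Not all that is in view belongs to the job. There is more than one size of the wedge; the one meant has the size given above.

How it is judged (in metres and radians):
On the way, in this order (a step that is already met when the one before it is completed fails the run):
1. the wedge is under the free foot bar and fills the gap (z of unit_foot in the frame of wedge_face below 0.003 m and angle between unit's own z axis and vertical below 0.03 rad and x of unit_foot in the frame of wedge_face between -0.045 and 0.045 m), for 0.1 s.
2. the free end is pressed down with at least 8 N above the wedge, the wedge takes load and the unit stays level (contact force between the fingers and unit above 8 N and contact force between wedge and unit above 1.5 N and angle between unit's own z axis and vertical below 0.015 rad), for 0.3 s.
At the end, for the whole second after the job is handed in: The wedge lies flat on the mat under the free foot bar (bar's middle within 45 mm of the wedge's centre line), with less than 3 mm of gap between its slope and the bar; the unit is level within 0.014 rad on its tray (free end jacked up by no more than about 3 mm); all at rest (z of unit_foot in the frame of wedge_face between -0.003 and 0.003 m and angle between unit's own z axis and vertical below 0.014 rad and angle between wedge's own z axis and vertical below 0.06 rad and height (world z) of wedge below 0.008 m and linear speed of each of unit, wedge below 0.01 m/s and x of unit_foot in the frame of wedge_face between -0.045 and 0.045 m); the robot touches nothing.
It fails at once if the wedge is lifted or tipped up (height (world z) of wedge above 0.018 m or angle between wedge's own z axis and vertical above 0.3 rad).
It fails at once if the unit is lifted or dragged out of place (height (world z) of unit above 0.035 m or distance of unit from where it was at the start of the episode above 0.03 m).
It fails at once if the can, plug, screwdriver or tape is disturbed (moved by more than 30 mm) (distance of any of can, plug, driver, tape from where it was at the start of the episode above 0.03 m).
It also fails if it takes over 58 s, if anything falls off the work surface, if the arm or the gripper's body presses on something with over 40 N, if the wrist force passes 120 N, or if a joint passes its speed limit or range.

## Working session

There is one attempt and no reset: what is moved stays moved. The work goes in short steps, Python scripts to look and compute and a shell command to move; the robot and the scene stay as the last step left them, time stands still between calls to the robot, and variables do not carry over. Pictures are saved under pics/ and viewed, and the job is handed in when it is done.

```bash
ls; mkdir -p pics
python3 - <<'E'
from station import monitor, imaging
import cv2
print(monitor.get_obs())
for n in("side","top"):
    c=imaging.camera(n); cv2.imwrite(f"pics/{n}0.png",c["image"]); print(n,c["intrinsics"],c["dist_coeffs"],c["R"],c["t"])
E
```

```text
pics
{'clock': 0.0, 'qpos': array([ 1.26681904,  0.68996098, -0.19450478,  1.56636153,  0.15729319,
        0.90252239, -0.21508478]), 'joint_velocities': array([ 0.00042643, -0.00089184, -0.00012299, -0.00036212,  0.00162418,
       -0.00193748, -0.00130843]), 'joint_torque': array([ 1.88676368e-04, -5.27568519e+01, -1.26710437e+00, -1.53432673e+01,
       -5.26467303e-02,  6.40084036e-03,  1.59593210e-04]), 'position': array([ 206.85153799, -589.08921657,  237.91950547]), 'ee_rot': array([ 9.85764151e-01,  1.68131413e-01, -2.26199957e-04, -9.02914889e-04]), 'ft_force': array([-0.04929884, -0.43571826, -0.00371485]), 'wrist_torque': array([-0.10122554, -0.02152668, -0.01696671]), 'gripper_width': 87.8849563860819}
side [[623.17734781   0.         322.31222635]
 [  0.         623.17734781 235.77351912]
 [  0.           0.           1.        ]] [-0.09030285  0.          0.          0.          0.        ] [[ 0.98002103 -0.19859704  0.01086227]
 [-0.14894435 -0.76900024 -0.62165442]
 [ 0.13181182  0.60761653 -0.78321631]] [-525.13065859  196.69804825 1298.54125368]
top [[453.61848509   0.         315.09117065]
 [  0.         453.61848509 244.46993037]
 [  0.           0.           1.        ]] [0.00467818 0.         0.         0.         0.        ] [[ 0.01020959 -0.99962415 -0.02544273]
 [-0.99137912 -0.006795   -0.1308483 ]
 [ 0.13062623  0.0265593  -0.99107588]] [ 89.72434891 585.96709939 931.48864911]
```

View pics/side0.png

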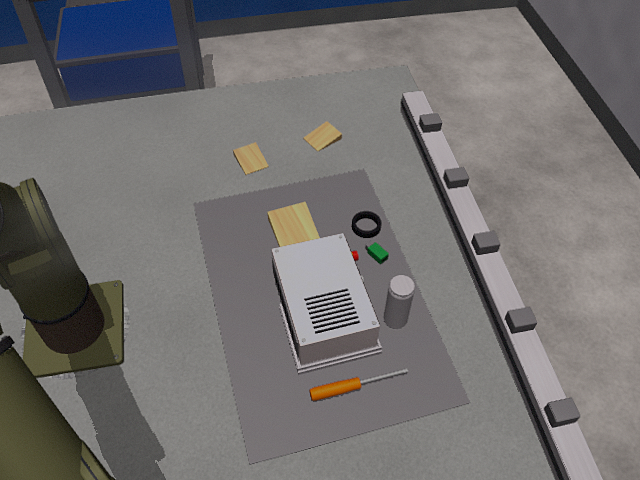

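View pics/top0.png

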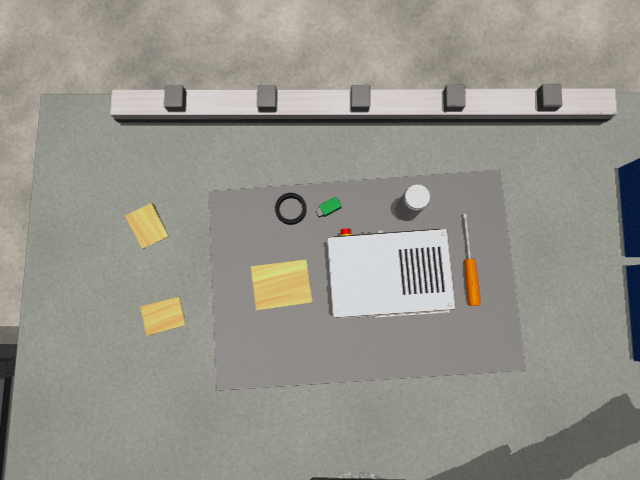

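The wedge candidates are three wooden pieces, with top-camera pixels (281,285), (147,225) and (163,315). The one on the mat at (281,285) is the largest and lies beyond the unit's free end. I'll measure all three and confirm in an enlarged crop.

```bash
cat > h.py <<'E'
import numpy as np, cv2
from station import monitor, imaging
def ray(c,px,z):
    p=cv2.undistortPoints(np.array(px,float).reshape(-1,1,2),np.array(c["intrinsics"]),np.array(c["dist_coeffs"])).reshape(-1,2)
    R=np.array(c["R"]);t=np.array(c["t"]);o=-R.T@t
    d=np.c_[p,np.ones(len(p))]@R
    z=np.broadcast_to(z,len(p))
    return o+d*((z-o[2])/d[:,2])[:,None]
def proj(c,X):
    R=np.array(c["R"]);r,_=cv2.Rodrigues(R)
    return cv2.projectPoints(np.array(X,float).reshape(-1,1,3),r,np.array(c["t"],float),np.array(c["intrinsics"]),np.array(c["dist_coeffs"]))[0].reshape(-1,2)
def blobs(mask,amin=150):
    cs,_=cv2.findContours(mask.astype(np.uint8)*255,cv2.RETR_EXTERNAL,cv2.CHAIN_APPROX_NONE)
    return sorted([c for c in cs if cv2.contourArea(c)>amin],key=cv2.contourArea,reverse=True)
def quad(cn):
    h=cv2.convexHull(cn)
    return cv2.approxPolyN(h,4,ensure_convex=True).reshape(-1,2) if hasattr(cv2,"approxPolyN") else cv2.boxPoints(cv2.minAreaRect(cn))
E
python3 - <<'E'
from h import *
np.set_printoptions(precision=1,suppress=True)
for n in("top","side"):
    c=imaging.camera(n); im=c["image"]; hsv=cv2.cvtColor(im,cv2.COLOR_BGR2HSV)
    print(n)
    w=(hsv[...,0]>14)&(hsv[...,0]<30)&(hsv[...,1]>70)&(hsv[...,2]>130)
    for b in blobs(w):
        q=quad(b); print("wood",cv2.contourArea(b),q.tolist(),ray(c,q,3)[:,:2].tolist())
    u=(hsv[...,1]<25)&(hsv[...,2]>185)
    for b in blobs(u,3000):
        q=quad(b);print("white",cv2.contourArea(b),q.tolist(),ray(c,q,105)[:,:2].tolist())
    a=im[150:400,200:530] if n=="top" else im[160:460,190:470]
    cv2.imwrite(f"pics/crop_{n}.png",cv2.resize(a,None,fx=2.4 if n=="top" else 2,fy=2.4 if n=="top" else 2,interpolation=cv2.INTER_CUBIC))
    g=(hsv[...,2]<130)&(hsv[...,2]>80)
    m=cv2.cvtColor(im,cv2.COLOR_BGR2GRAY)
    print(im[370,300] if n=="top" else im[400,300],im[420,300])
E
```

```text
top
wood 2205.0 [[312, 302], [255, 310], [250, 266], [306, 259]] [[463.11720530376436, 101.1716723495568], [444.51031089994865, 225.73471183601637], [540.8894900281449, 239.5318473869537], [557.4230139996508, 115.5119418757653]]
wood 1149.5 [[185, 325], [146, 336], [140, 306], [179, 296]] [[410.4949029491212, 378.3745662789994], [385.91712299804215, 462.9408549170398], [450.64178780975374, 480.16722112419484], [473.3354251721354, 394.7458972870437]]
wood 1056.0 [[169, 236], [142, 249], [124, 215], [151, 203]] [[606.9441675514081, 424.04042188079563], [577.1181503950983, 483.4249403281515], [654.3513138008341, 529.2351748528158], [682.3812537556355, 469.1804487970976]]
wood 255.5 [[475, 259], [479, 303], [472, 307], [468, 259]] [[560.2889183936695, -255.2515114984577], [464.6916489283093, -260.40234268027496], [455.95222237677956, -245.09733767431035], [560.1705944858583, -240.05029461254273]]
white 9404.0 [[455, 312], [333, 316], [328, 237], [446, 229]] [[446.2256003066141, -180.0150569663333], [435.92803701579186, 56.55494263485694], [591.8003623817358, 67.32312859831426], [609.3865
[... 518 characters left out ...]
od 620.5 [[269, 166], [245, 174], [233, 150], [255, 142]] [[475.9220191227599, 394.3406514053588], [411.87546007511634, 377.7174184425337], [391.4430476518534, 471.05862802115985], [452.33083818736617, 490.36736242796974]]
wood 536.5 [[342, 133], [317, 151], [303, 137], [327, 121]] [[687.59369832078, 481.2305229253077], [607.7477432962548, 425.3140044455588], [581.2900632961064, 485.3191198621521], [657.6832617558897, 536.5171593117707]]
wood 392.5 [[359, 386], [311, 400], [311, 387], [359, 378]] [[560.8815718352337, -241.03804376126664], [462.37741963292933, -251.55026627148044], [467.52652034305294, -224.68724671898826], [564.8866143330038, -224.26443904769815]]
[114 112 117] [116 115 118]
```

View pics/crop_top.png

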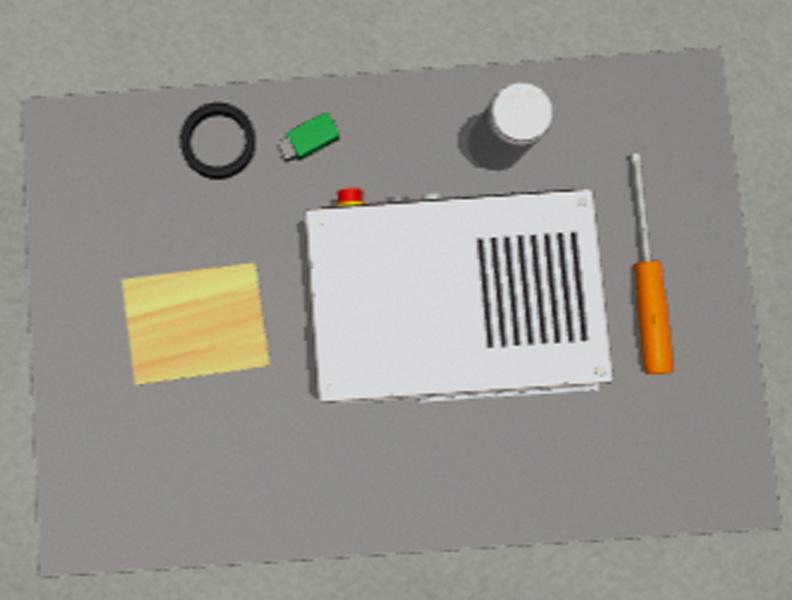

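View pics/crop_side.png

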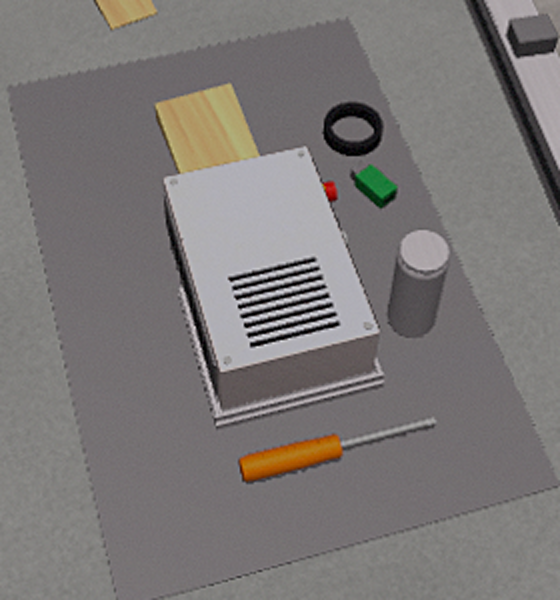

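The mat piece measures about 95 x 120 mm, while the other two are about 65 x 88 mm, so (281,285) is the intended wedge. Its thin end is on the right, towards the unit. Next I'll get the precise poses.

Run:
```python
from h import *
np.set_printoptions(precision=2,suppress=True)
c=imaging.camera("top"); im=c["image"].astype(int)
# unit/mat yaw from mat
d=cv2.GaussianBlur((im[...,1]-im[...,2]).astype(np.float32),(5,5),0)
m=(d<1).astype(np.uint8); m[:160]=0;m[400:]=0;m[:,:195]=0;m[:,540:]=0
m=cv2.morphologyEx(m,cv2.MORPH_CLOSE,np.ones((9,9)))
m=cv2.morphologyEx(m,cv2.MORPH_OPEN,np.ones((9,9)))
b=blobs(m,10000)[0]; 
def sides(cn,z,k=4):
    q=quad(cn).astype(float); ctr=q.mean(0); P=cn.reshape(-1,2).astype(float); L=[]
    for i in range(4):
        a,e=q[i],q[(i+1)%4]; u=(e-a)/np.linalg.norm(e-a); n=np.array([-u[1],u[0]])
        s=(P-a)@u; f=abs((P-a)@n)
        sel=P[(f<3)&(s>.1*np.linalg.norm(e-a))&(s<.9*np.linalg.norm(e-a))]
        l=cv2.fitLine(sel.astype(np.float32),cv2.DIST_HUBER,0,.01,.01).ravel(); L.append(l)
    out=[]
    for i in range(4):
        l1,l2=L[i-1],L[i]; A=np.c_[l1[:2],-l2[:2]]; t=np.linalg.solve(A,l2[2:]-l1[2:]); out.append(l1[2:]+t[0]*l1[:2])
    return np.array(out)
q=sides(b,3); print("mat px",q); X=ray(c,q,3)[:,:2]; print(X)
# match to model corners by orientation
mod=np.array([[-220,-280],[220,-280],[220,380],[-220,380]],float)
best=None
for r in range(4):
  for f in(1,-1):
    Y=np.roll(X[::f],r,0); 
    H=(mod-mod.mean(0)).T@(Y-Y.mean(0)); U,S,V=np.linalg.svd(H); R=V.T@np.diag([1,np.linalg.det(V.T@U.T)])@U.T
    t=Y.mean(0)-R@mod.mean(0); e=np.abs(Y-(mod@R.T+t)).max()
    if abs(np.arctan2(R[1,0],R[0,0]))<1 and (best is None or e<best[0]): best=(e,R,t)
e,R,t=best; print("mat origin",t,"yaw",np.degrees(np.arctan2(R[1,0],R[0,0])),"err",e)
hsv=cv2.cvtColor(c["image"],cv2.COLOR_BGR2HSV)
w=(hsv[...,0]>14)&(hsv[...,0]<30)&(hsv[...,1]>70)&(hsv[...,2]>130)
q=sides(blobs(w)[0],3); print("wedge px",q)
thin=q[:,0]>281
X=ray(c,q,np.where(thin,6,30))[:,:2]; print(X)
print("wedge in unit frame",(X-t)@R)
print("thin mid",X[thin].mean(0),"thick mid",X[~thin].mean(0))
for nm,p in (("foot",[0,108]),("top",[0,100]),("barouter",[0,114]),("endface",[0,120])): print(nm,R@p+t)
```

```text
mat px [[539.   382.93]
 [197.4  404.06]
 [198.48 175.95]
 [539.   156.56]]
[[ 298.93 -379.32]
 [ 244.54  343.6 ]
 [ 745.91  363.52]
 [ 792.83 -405.87]]
mat origin [522.8  -69.47] yaw 2.5731011646800677 err 66.56058335616325
wedge px [[311.88 301.58]
 [255.85 309.55]
 [250.87 266.21]
 [305.25 259.38]]
[[464.   101.34]
 [445.85 219.71]
 [538.23 233.03]
 [556.27 117.02]]
wedge in unit frame [[-51.07 173.27]
 [-63.89 292.34]
 [ 29.   301.5 ]
 [ 41.81 184.79]]
thin mid [510.14 109.18] thick mid [492.04 226.37]
foot [517.95  38.42]
top [518.31  30.43]
barouter [517.68  44.42]
endface [517.41  50.41]
```

```bash
cat > pose.py <<'E'
from h import *
from scipy.optimize import least_squares
def fit(mod,Y):
    H=(mod-mod.mean(0)).T@(Y-Y.mean(0)); U,S,V=np.linalg.svd(H); R=V.T@np.diag([1,np.linalg.det(V.T@U.T)])@U.T
    return R,Y.mean(0)-R@mod.mean(0)
E
python3 - <<'E'
from pose import *
np.set_printoptions(precision=2,suppress=True)
c=imaging.camera("top")
px=np.array([[524.6,370],[500,170.2],[209.2,190.8],[216.7,390.4]])
g=c["image"][...,1].astype(float)
# refine each edge: green channel steps along normals
lines=[]
ctr=px.mean(0); G=cv2.GaussianBlur(c["image"].astype(np.float32),(5,5),0); S=G[...,1]-G[...,2]*1.0
for i in range(4):
    a,e=px[i],px[(i+1)%4]; u=(e-a)/np.linalg.norm(e-a); n=np.array([-u[1],u[0]]); n*=np.sign((a-ctr)@n)
    pts=[]
    for s in np.linspace(.06,.94,60):
        p=a+s*(e-a); k=np.arange(-6,6.01,.25); L=p+k[:,None]*n
        v=cv2.remap(S,L[:,0].astype(np.float32)[None],L[:,1].astype(np.float32)[None],cv2.INTER_LINEAR)[0]
        j=np.argmax(np.gradient(v)); pts.append(L[j])
    lines.append(cv2.fitLine(np.array(pts,np.float32),cv2.DIST_HUBER,0,.01,.01).ravel())
q=[]
for i in range(4):
    l1,l2=lines[i-1],lines[i]; t=np.linalg.solve(np.c_[l1[:2],-l2[:2]],l2[2:]-l1[2:]); q.append(l1[2:]+t[0]*l1[:2])
q=np.array(q); print(q)
X=ray(c,q,3)[:,:2]; mod=np.array([[-220,-280],[220,-280],[220,380],[-220,380]],float)
R,t=fit(mod,X); print("origin",t,"yaw",np.degrees(np.arctan2(R[1,0],R[0,0])),"res",X-(mod@R.T+t))
uq=np.array([[455,312],[333,316],[328,237],[446,229]],float)
print("unit top corners in frame", (ray(c,uq,103)[:,:2]-t)@R)
W=np.array([[464.,101.34],[445.85,219.71],[538.23,233.03],[556.27,117.02]])
print("wedge",(W-t)@R, np.degrees(0))
Rw,tw=fit(np.array([[-47.5,-60],[-47.5,60],[47.5,60],[47.5,-60]],float),W)
print("wedge world",tw,"yaw",np.degrees(np.arctan2(Rw[1,0],Rw[0,0])))
for nm,p in (("foot",[0,108]),("top",[0,100]),("endface",[0,120])): print(nm,R@p+t)
# tray gap: side view
E
```

```text
[[525.18 369.77]
 [499.84 169.12]
 [208.32 190.8 ]
 [215.66 390.16]]
origin [522.45 -55.98] yaw 4.5035341691305675 res [[ 0.38  0.45]
 [-0.19  0.2 ]
 [-0.66 -0.63]
 [ 0.48 -0.02]]
unit top corners in frame [[ -85.8  -118.21]
 [ -77.47  118.96]
 [  79.11  117.45]
 [  78.23 -118.21]]
wedge [[-45.92 161.43]
 [-54.72 280.86]
 [ 38.42 286.88]
 [ 47.3  169.81]] 0.0
wedge world [501.09 167.78] yaw 8.8344522137898
foot [513.97  51.68]
top [514.6   43.71]
endface [513.03  63.65]
```

Unit frame origin is (522, -56) with yaw 4.5°. The wedge centre in that frame is (-4, 225), turned 4.3° relative to it. I'll push the thick face with both fingers, jaws along the unit's x. First I turn the tool.

```bash
python3 -m inch '[0,0,-0.2,0,0,0,0.14, 0,0,-0.2,0,0,0,0.14, 0,0,-0.2,0,0,0,0.14, 0,0,-0.2,0,0,0,0.14, 0,0,-0.2,0,0,0,0.14]'
python3 -m inch '[0,0,-0.2,0,0,0,0.14, 0,0,-0.2,0,0,0,0.14, 0,0,-0.2,0,0,0,0.14, 0,0,-0.07,0,0,0,0.14]'
cat >> pose.py <<'E'
from scipy.spatial.transform import Rotation as Ro
O=np.array([522.45,-55.98]); YAW=np.radians(4.5); RU=np.array([[np.cos(YAW),-np.sin(YAW)],[np.sin(YAW),np.cos(YAW)]])
def to(ux,uy,z,show=True):
    s=monitor.get_obs(); p=np.array(s["position"]); T=Ro.from_quat(s["ee_rot"]).as_matrix()
    d=np.r_[RU@[ux,uy]+O,z]-p
    print("t",s["clock"],"unit-frame",np.r_[(p[:2]-O)@RU,p[2]].round(1),"jaw axis deg",np.degrees(np.arctan2(T[1,1],T[0,1])).round(2),"tilt",np.round(T[:,2],3),"need tool units",(T.T@d/25).round(2),"F",np.round(s["ft_force"],2),"w",round(s["gripper_width"],1))
E
python3 -c "
from pose import *
to(-50,-60,238); to(-8,310,238)"
```

```text
clock: 0.92
position: [207.0, -589.7, 238.6]
ee_rot: [0.845, 0.535, -0.0, -0.0]
ft_force: [-0.1, -0.2, 0.1]
gripper_width: 50.2
clock: 1.42
position: [206.9, -589.7, 238.6]
ee_rot: [0.678, 0.735, 0.0, -0.0]
ft_force: [-0.9, 0.1, 0.1]
gripper_width: 50.3
t 1.425 unit-frame [-356.5 -507.3  238.6] jaw axis deg 4.64 tilt [-0.  0. -1.] need tool units [17.86 12.3   0.03] F [-0.93  0.11  0.11] w 50.3
t 1.425 unit-frame [-356.5 -507.3  238.6] jaw axis deg 4.64 tilt [-0.  0. -1.] need tool units [3.266e+01 1.402e+01 3.000e-02] F [-0.93  0.11  0.11] w 50.3
```

```bash
R='';  python3 -m inch '[0,0,0,1,1,0,0.14, 0,0,0,1,1,0,0.14, 0,0,0,1,1,0,0.14, 0,0,0,1,1,0,0.14, 0,0,0,1,1,0,0.14]'
python3 -m inch '[0,0,0,1,1,0,0.14, 0,0,0,1,1,0,0.14, 0,0,0,1,1,0,0.14, 0,0,0,1,1,0,0.14, 0,0,0,1,1,0,0.14]'
python3 -m inch '[0,0,0,1,1,0,0.14, 0,0,0,1,1,0,0.14, 0,0,0,1,1,0,0.14, 0,0,0,1,1,0,0.14, 0,0,0,1,0,0,0.14]'
python3 -c "
from pose import *
to(-8,315,238)"
```

```text
clock: 2.05
position: [322.5, -454.5, 238.8]
ee_rot: [0.679, 0.734, -0.0, 0.0]
ft_force: [0.4, 0.3, -0.2]
gripper_width: 50.3
clock: 2.68
position: [437.4, -320.0, 238.8]
ee_rot: [0.679, 0.734, -0.0, 0.0]
ft_force: [0.6, -0.3, 0.1]
gripper_width: 50.6
clock: 3.3
position: [528.6, -186.7, 238.8]
ee_rot: [0.678, 0.735, 0.001, 0.001]
ft_force: [-0.6, -0.4, -0.9]
gripper_width: 50.4
t 3.3 unit-frame [  -4.1 -130.8  238.8] jaw axis deg 4.57 tilt [ 0.002  0.001 -1.   ] need tool units [17.83 -0.13  0.04] F [-0.63 -0.39 -0.86] w 50.4
```

```bash
python3 -m inch '[0,0,0,1,0,0,0.14, 0,0,0,1,0,0,0.14, 0,0,0,1,0,0,0.14, 0,0,0,1,0,0,0.14, 0,0,0,1,0,0,0.14]'
python3 -m inch '[0,0,0,1,0,0,0.14, 0,0,0,1,0,0,0.14, 0,0,0,1,0,0,0.14, 0,0,0,1,0,0,0.14, 0,0,0,1,0,0,0.14]'
python3 -m inch '[0,0,0,1,0,0,0.14, 0,0,0,1,0,0,0.14, 0,0,0,1,0,0,0.14, 0,0,0,1,0,0,0.14, 0,0,0,1,0,0,0.14]'
python3 -m inch '[0,0,0,1,-0.1,0,0.14, 0,0,0,1,0,0,0.14, 0,0,0,0.8,0,0,0.14,0,0,0,0,0,0,0.14]'
python3 -c "
from pose import *
to(-8,315,238);to(-8,315,15)"
```

```text
clock: 3.92
position: [516.7, -63.0, 238.8]
ee_rot: [0.679, 0.734, 0.0, 0.0]
ft_force: [0.8, -0.2, -0.9]
gripper_width: 50.0
clock: 4.55
position: [506.9, 61.6, 238.8]
ee_rot: [0.679, 0.734, 0.0, 0.0]
ft_force: [0.4, -0.0, 0.5]
gripper_width: 50.4
clock: 5.18
position: [497.1, 186.2, 238.7]
ee_rot: [0.679, 0.734, -0.0, 0.0]
ft_force: [-0.1, 0.6, -0.2]
gripper_width: 49.8
clock: 5.68
position: [488.8, 256.8, 238.8]
ee_rot: [0.678, 0.735, 0.0, -0.0]
ft_force: [-0.4, -0.2, -0.6]
gripper_width: 50.5
t 5.675 unit-frame [ -9.  314.4 238.8] jaw axis deg 4.66 tilt [ 0.     0.001 -1.   ] need tool units [0.02 0.04 0.03] F [-0.42 -0.23 -0.6 ] w 50.5
t 5.675 unit-frame [ -9.  314.4 238.8] jaw axis deg 4.66 tilt [ 0.     0.001 -1.   ] need tool units [0.01 0.04 8.95] F [-0.42 -0.23 -0.6 ] w 50.5
```

```bash
python3 -m inch '[0,0,0,0,0,1,0.14, 0,0,0,0,0,1,0.14, 0,0,0,0,0,1,0.14, 0,0,0,0,0,1,0.14, 0,0,0,0,0,1,0.14]'
python3 -m inch '[0,0,0,0,0,1,0.14, 0,0,0,0,0,1,0.14, 0,0,0,0,0,1,0.14, 0,0,0,0,0,1,0.14, 0,0,0,0,0,0,0.14]'
python3 - <<'E'
from pose import *
to(-8,294,13)
for n in("side","top"):
    c=imaging.camera(n); im=c["image"]
    a=im[150:400,200:530] if n=="top" else im[130:300,200:400]
    cv2.imwrite(f"pics/a_{n}.png",cv2.resize(a,None,fx=2.4 if n=="top" else 3,fy=2.4 if n=="top" else 3,interpolation=cv2.INTER_CUBIC))
E
```

```text
clock: 6.3
position: [489.7, 253.3, 112.9]
ee_rot: [0.679, 0.734, -0.0, 0.001]
ft_force: [0.8, -0.1, 0.9]
gripper_width: 50.5
clock: 6.92
position: [488.6, 253.0, 12.4]
ee_rot: [0.679, 0.734, -0.002, 0.0]
ft_force: [-0.0, -0.9, -0.1]
gripper_width: 49.9
t 6.925 unit-frame [ -9.5 310.7  12.4] jaw axis deg 4.45 tilt [-0.002 -0.003 -1.   ] need tool units [-0.67  0.06 -0.02] F [-0.04 -0.94 -0.09] w 49.9
```

View pics/a_top.png

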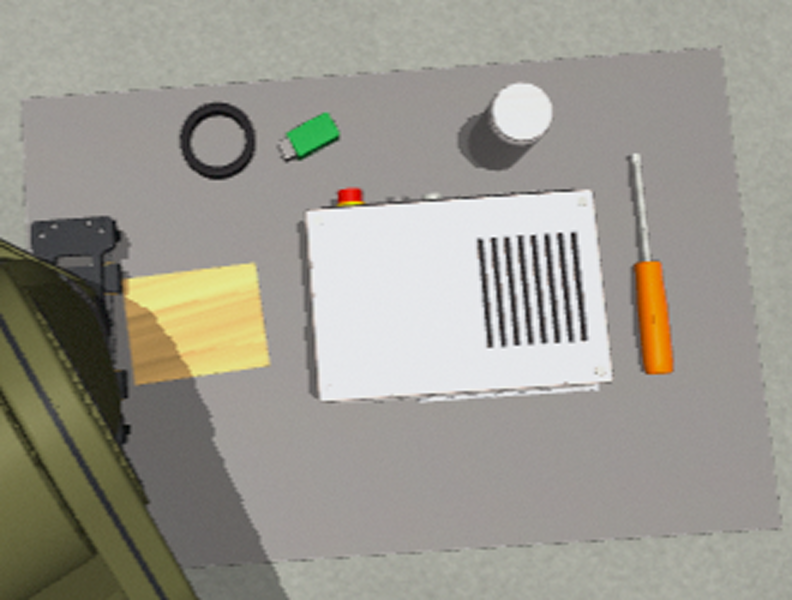

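View pics/a_side.png

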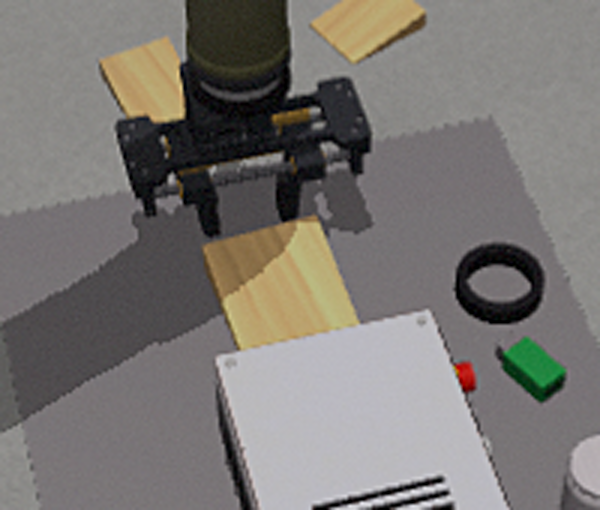

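The fingers stand square behind the thick face: in the top crop the face runs from (125,280) to (135,385). Now the push.

```bash
python3 -m inch '[0,0,0,-0.3,0,0,0.14, 0,0,0,-0.3,0,0,0.14, 0,0,0,-0.2,0,0,0.14, 0,0,0,-0.2,0,0,0.14, 0,0,0,-0.2,0,0,0.14]'
python3 -m inch '[0,0,0,-0.3,0,0,0.14, 0,0,0,-0.3,0,0,0.14, 0,0,0,-0.3,0,0,0.14, 0,0,0,-0.3,0,0,0.14, 0,0,0,-0.3,0,0,0.14]'
python3 - <<'E'
from pose import *
to(-8,230,13)
c=imaging.camera("top"); im=c["image"]
cv2.imwrite(f"pics/b_top.png",cv2.resize(im[200:350,200:380],None,fx=4,fy=4,interpolation=cv2.INTER_CUBIC))
E
```

```text
clock: 7.65
position: [491.6, 225.2, 13.9]
ee_rot: [0.679, 0.734, 0.0, -0.0]
ft_force: [-0.4, 0.8, 0.1]
gripper_width: 50.2
clock: 8.28
position: [494.5, 187.2, 13.7]
ee_rot: [0.679, 0.734, -0.0, 0.0]
ft_force: [0.4, 1.5, 1.6]
gripper_width: 50.7
t 8.275 unit-frame [ -8.8 244.6  13.7] jaw axis deg 4.5 tilt [-0. -0. -1.] need tool units [-0.58  0.03  0.03] F [0.4  1.52 1.62] w 50.7
```

View pics/b_top.png

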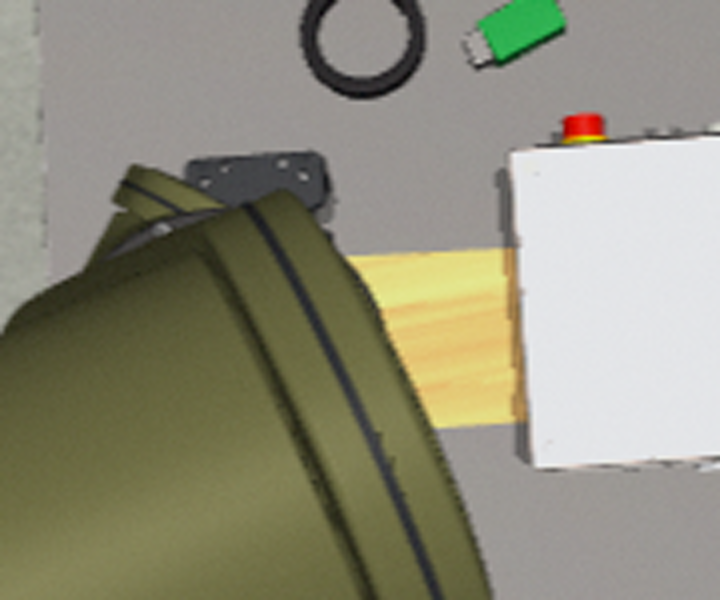

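```bash
python3 - <<'E'
from pose import *
c=imaging.camera("top")
print((ray(c,[[326,262.4],[328,306]],[11,11])[:,:2]-O)@RU)
E
python3 -m inch '[0,0,0,-0.2,0,0,0.14, 0,0,0,-0.2,0,0,0.14, 0,0,0,-0.1,0,0,0.14, 0,0,0,0,0,0,0.14]'
for i in 1; do python3 -c "
from pose import *
to(-8,230,13)"; done
```

```text
[[ 36.92477597 124.63830918]
 [-57.81452778 127.08509667]]
clock: 8.88
position: [495.4, 174.8, 13.7]
ee_rot: [0.679, 0.734, -0.0, 0.0]
ft_force: [0.0, -0.3, 0.3]
gripper_width: 50.4
t 8.875 unit-frame [ -8.8 232.2  13.7] jaw axis deg 4.48 tilt [-0.    -0.001 -1.   ] need tool units [-0.09  0.03  0.03] F [ 0.   -0.31  0.29] w 50.4
```

```bash
cat > f.py <<'E'
from pose import *
s=monitor.get_obs();p=s["position"]; print("   y",((p[:2]-O)@RU)[1].round(1),"Fpush",(np.array(s["ft_force"])[:2]@RU)[1].round(2),"Fz",round(s["ft_force"][2],2))
E
python3 -m inch '[0,0,0,-0.2,0,0,0.14, 0,0,0,-0.2,0,0,0.14]' >/dev/null; python3 f.py
python3 -m inch '[0,0,0,-0.1,0,0,0.14, 0,0,0,-0.1,0,0,0.14]'>/dev/null; python3 f.py
python3 -m inch '[0,0,0,-0.1,0,0,0.14]'>/dev/null; python3 f.py
python3 -m inch '[0,0,0,-0.1,0,0,0.14]'>/dev/null; python3 f.py
```

```text
y 222.5 Fpush 0.69 Fz 0.33
   y 217.5 Fpush 0.29 Fz -0.28
   y 215.1 Fpush -0.14 Fz -0.62
   y 212.6 Fpush 0.43 Fz -0.04
```

```bash
python3 -m inch '[0,0,0,-0.1,0,0,0.14]'>/dev/null; python3 f.py
python3 -m inch '[0,0,0,-0.1,0,0,0.14]'>/dev/null; python3 f.py
python3 -m inch '[0,0,0,-0.1,0,0,0.14]'>/dev/null; python3 f.py
python3 - <<'E'
from pose import *
c=imaging.camera("side"); im=c["image"]
cv2.imwrite(f"pics/c_side.png",cv2.resize(im[180:330,230:400],None,fx=4,fy=4,interpolation=cv2.INTER_CUBIC))
E
```

```text
y 210.1 Fpush 0.88 Fz -1.04
   y 207.5 Fpush 0.08 Fz 0.39
   y 205.0 Fpush 0.53 Fz 0.23
```

View pics/c_side.png

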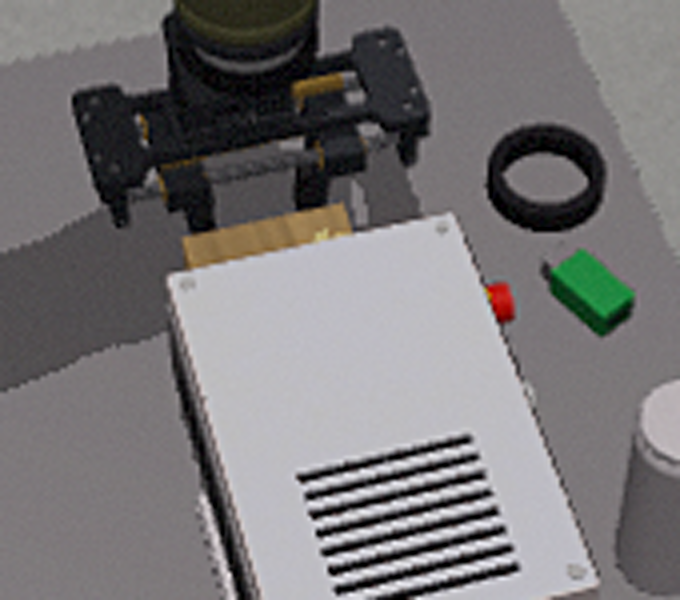

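```bash
python3 - <<'E'
from pose import *
c=imaging.camera("side")
print((ray(c,[[276,239.3],[317,231.3]],[30,30])[:,:2]-O)@RU)
E
python3 -m inch '[0,0,0,-0.1,0,0,0.14]'>/dev/null; python3 f.py
python3 -m inch '[0,0,0,-0.1,0,0,0.14]'>/dev/null; python3 f.py
python3 -m inch '[0,0,0,-0.1,0,0,0.14]'>/dev/null; python3 f.py
```

```text
[[-52.38404133 193.66207207]
 [ 43.74400381 191.30384239]]
   y 204.0 Fpush 4.81 Fz -1.09
   y 203.6 Fpush 8.58 Fz -1.24
   y 201.8 Fpush 7.39 Fz -0.59
```

Contact came at TCP y ≈ 204.5, where the push rose to 5–8 N. The wedge has met the bar, so I back off.

```bash
python3 -m inch '[0,0,0,0.2,0,0,0.14, 0,0,0,0.5,0,0,0.14, 0,0,0,1,0,0,0.14, 0,0,0,0,0,0,0.14]'; python3 f.py
python3 -m inch '[0,0,0,0,0,-1,-1, 0,0,0,0,0,-1,-1, 0,0,0,0,0,-1,-1, 0,0,0,0,0,-1,-1, 0,0,0,0,0,-1,-1]'
python3 -m inch '[0,0,0,1,0,-1,-1, 0,0,0,1,0,0,-1, 0,0,0,1,0,0,-1, 0,0,0,0,0,0,-1]'
python3 - <<'E'
from pose import *
to(-5,102,130)
for n in("side","top"):
    c=imaging.camera(n); im=c["image"]
    a=im[180:350,200:380] if n=="top" else im[180:330,230:400]
    cv2.imwrite(f"pics/d_{n}.png",cv2.resize(a,None,fx=4 if n=="side" else 3.4,fy=4 if n=="side" else 3.4,interpolation=cv2.INTER_CUBIC))
E
```

```text
clock: 10.98
position: [494.6, 185.5, 13.8]
ee_rot: [0.677, 0.736, 0.001, -0.0]
ft_force: [0.9, 0.3, 1.0]
gripper_width: 50.2
   y 242.9 Fpush 0.27 Fz 0.98
clock: 11.6
position: [494.7, 180.9, 139.3]
ee_rot: [0.679, 0.734, -0.001, 0.001]
ft_force: [1.0, 0.5, 1.0]
gripper_width: 2.3
clock: 12.1
position: [488.6, 258.3, 163.7]
ee_rot: [0.678, 0.735, 0.0, -0.0]
ft_force: [-0.3, -0.6, 0.3]
gripper_width: 0.5
t 12.1 unit-frame [ -9.1 316.  163.7] jaw axis deg 4.63 tilt [-0.  0. -1.] need tool units [-8.56  0.14  1.35] F [-0.25 -0.56  0.34] w 0.5
```

View pics/d_top.png

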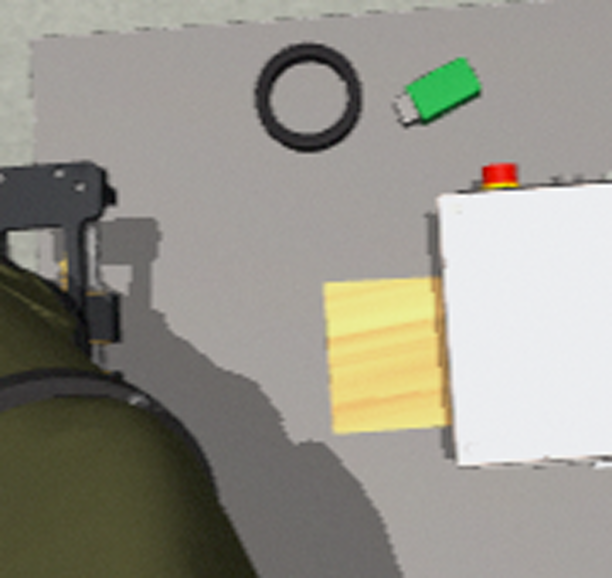

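View pics/d_side.png

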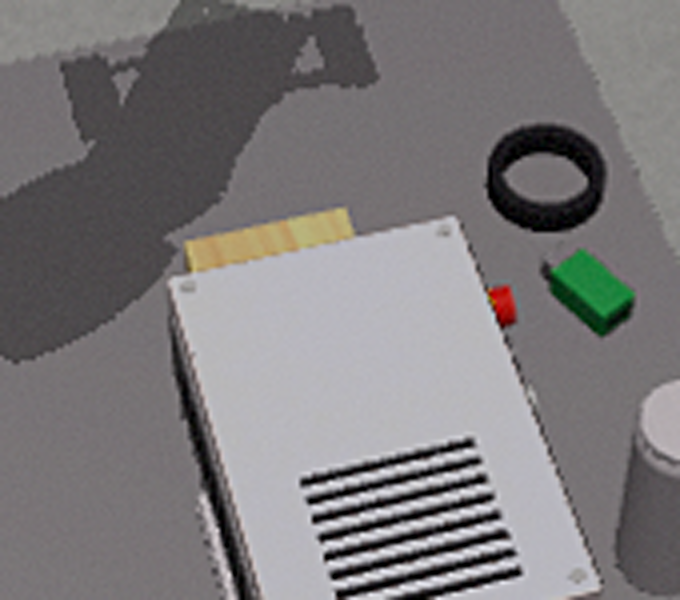

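The wedge is under the bar and roughly centred. The unit appears to have shifted about 1 px (≈2 mm) back against its upstand, which is harmless. Now I move over the free end and press.

```bash
python3 -m inch '[0,0,0,-1,0.15,0,-1, 0,0,0,-1,0,0,-1, 0,0,0,-1,0,0,-1, 0,0,0,-1,0,0,-1, 0,0,0,-1,0,0,-1]'
python3 -m inch '[0,0,0,-1,0,0,-1, 0,0,0,-1,0,0,-1, 0,0,0,-1,0,0,-1, 0,0,0,-0.5,0,0,-1, 0,0,0,0,0,0,-1]'
python3 -m inch '[0,0,0,0,0,0.6,-1, 0,0,0,0,0,0.6,-1, 0,0,0,0,0,0.4,-1, 0,0,0,0,0,0.3,-1, 0,0,0,0,0,0,-1]'
python3 -c "
from pose import *
to(-5,102,103)"
```

```text
clock: 12.82
position: [502.3, 129.8, 163.4]
ee_rot: [0.68, 0.733, -0.001, 0.0]
ft_force: [0.6, 0.1, -0.0]
gripper_width: 0.5
clock: 13.45
position: [509.2, 44.3, 163.6]
ee_rot: [0.68, 0.733, -0.001, 0.0]
ft_force: [-0.3, 0.2, 0.7]
gripper_width: 0.4
clock: 14.08
position: [509.0, 46.2, 115.6]
ee_rot: [0.679, 0.735, -0.0, -0.0]
ft_force: [0.0, 0.3, 0.4]
gripper_width: 0.4
t 14.075 unit-frame [ -5.4 102.9 115.6] jaw axis deg 4.54 tilt [-0.001 -0.    -1.   ] need tool units [-0.04  0.02  0.5 ] F [0.   0.29 0.38] w 0.4
```

```bash
cat > g.py <<'E'
from pose import *
s=monitor.get_obs();p=s["position"]; print("   ",np.r_[(p[:2]-O)@RU,p[2]].round(2),"F",np.round(s["ft_force"],2))
E
python3 -m inch '[0,0,0,0,0,0.2,-1, 0,0,0,0,0,0.1,-1]'>/dev/null; python3 g.py
python3 -m inch '[0,0,0,0,0,0.08,-1]'>/dev/null; python3 g.py
python3 -m inch '[0,0,0,0,0,0.04,-1]'>/dev/null; python3 g.py
python3 -m inch '[0,0,0,0,0,0.04,-1]'>/dev/null; python3 g.py
python3 -m inch '[0,0,0,0,0,0.04,-1]'>/dev/null; python3 g.py
```

```text
[ -4.89 102.65 108.68] F [ 0.23 -0.01  0.51]
    [ -4.91 102.65 106.7 ] F [ 0.96  0.5  -0.26]
    [ -4.98 102.67 105.67] F [-0.22  0.14  0.31]
    [ -4.93 102.69 104.75] F [ 0.36  0.27 -0.75]
    [ -4.94 102.69 103.7 ] F [-0.33 -0.09 -0.07]
```

```bash
python3 -m inch '[0,0,0,0,0,0.04,-1]'>/dev/null; python3 g.py
python3 -m inch '[0,0,0,0,0,0.04,-1]'>/dev/null; python3 g.py
python3 -m inch '[0,0,0,0,0,0.04,-1]'>/dev/null; python3 g.py
```

```text
[ -4.95 102.71 102.69] F [-0.4  -0.17 -0.18]
    [ -4.97 102.69 101.66] F [-0.48 -0.81 -0.04]
    [ -4.97 102.69 101.2 ] F [-2.36 -1.09 13.21]
```

```bash
python3 -m inch '[0,0,0,0,0,0.01,-1]'>/dev/null; python3 g.py
python3 -m inch '[0,0,0,0,0,0,-1, 0,0,0,0,0,0,-1]'>/dev/null; python3 g.py
python3 -m inch '[0,0,0,0,0,0,-1, 0,0,0,0,0,0,-1]'>/dev/null; python3 g.py
```

```text
[ -4.95 102.69 101.23] F [-1.48 -0.87 10.58]
    [ -4.97 102.7  101.23] F [-1.4  -1.07  7.91]
    [ -4.94 102.71 101.23] F [-1.36 -0.13  7.93]
```

It's stiff, with no drop, but the force settled just under 8 N, so I press a bit harder.

```bash
python3 -m inch '[0,0,0,0,0,0.03,-1]'>/dev/null; python3 g.py
python3 -m inch '[0,0,0,0,0,0.02,-1]'>/dev/null; python3 g.py
python3 -m inch '[0,0,0,0,0,0,-1]'>/dev/null; python3 g.py
```

```text
[ -4.94 102.72 101.15] F [-4.   -1.27 21.78]
    [ -4.95 102.72 101.11] F [-3.68 -0.82 25.01]
    [ -4.94 102.74 101.16] F [-4.44 -1.7  20.74]
```

```bash
for i in 1; do python3 -m inch '[0,0,0,0,0,0,-1, 0,0,0,0,0,0,-1]'>/dev/null; python3 g.py
python3 -m inch '[0,0,0,0,0,0,-1, 0,0,0,0,0,0,-1]'>/dev/null; python3 g.py
python3 -m inch '[0,0,0,0,0,0,-1, 0,0,0,0,0,0,-1]'>/dev/null; python3 g.py; 
python3 -m inch '[0,0,0,0,0,0,-1, 0,0,0,0,0,0,-1]'>/dev/null; python3 g.py; done
```

```text
[ -4.95 102.7  101.13] F [-4.48 -0.9  20.25]
    [ -4.95 102.71 101.15] F [-4.64 -0.31 21.69]
    [ -4.96 102.75 101.13] F [-4.05 -0.23 20.24]
    [ -4.94 102.73 101.16] F [-4.83 -0.88 20.29]
```

Held about 20 N for over 1 s with no more than 0.1 mm of give. Now I release, retreat and check.

```bash
python3 -m inch '[0,0,0,0,0,-0.1,-1, 0,0,0,0,0,-0.3,-1, 0,0,0,0,0,-1,-1, 0,0,0,0,0,-1,-1, 0,0,0,0,0,-1,-1]'
python3 -m inch '[0,0,0,1,0,-1,-1, 0,0,0,1,0,-1,-1, 0,0,0,1,0,0,-1, 0,0,0,1,0,0,-1, 0,0,0,1,0,0,-1]'
python3 -m inch '[0,0,0,1,0,0,-1, 0,0,0,1,0,0,-1, 0,0,0,1,0,0,-1, 0,0,0,1,0,0,-1, 0,0,0,0,0,0,-1]'
python3 - <<'E'
from pose import *
to(-5,102,130)
for n in("side","top"):
    c=imaging.camera(n); im=c["image"]; hsv=cv2.cvtColor(im,cv2.COLOR_BGR2HSV)
    w=(hsv[...,0]>12)&(hsv[...,0]<30)&(hsv[...,1]>70)&(hsv[...,2]>100)
    for b in blobs(w,100):
        q=quad(b); print(n,q.tolist(),((ray(c,q,30)[:,:2]-O)@RU).round(1).tolist())
    a=im[180:350,200:380] if n=="top" else im[180:330,230:400]
    cv2.imwrite(f"pics/e_{n}.png",cv2.resize(a,None,fx=4 if n=="side" else 3.4,fy=4 if n=="side" else 3.4,interpolation=cv2.INTER_CUBIC))
E
```

```text
clock: 17.82
position: [509.3, 46.0, 185.0]
ee_rot: [0.679, 0.734, -0.0, -0.0]
ft_force: [0.0, 1.1, 0.4]
gripper_width: 0.5
clock: 18.45
position: [499.4, 171.3, 234.4]
ee_rot: [0.679, 0.734, -0.0, -0.0]
ft_force: [-0.0, -0.3, 0.6]
gripper_width: 0.5
clock: 19.08
position: [490.9, 272.4, 234.3]
ee_rot: [0.677, 0.736, 0.0, -0.001]
ft_force: [0.4, -0.3, 0.3]
gripper_width: 0.4
t 19.075 unit-frame [ -5.7 329.9 234.3] jaw axis deg 4.71 tilt [-0.     0.002 -1.   ] need tool units [-9.12 -0.01  4.16] F [ 0.43 -0.26  0.3 ] w 0.4
side [[269, 166], [245, 174], [232, 150], [255, 142]] [[-15.6, 426.0], [-79.2, 414.7], [-94.4, 507.8], [-31.2, 521.3]]
side [[342, 134], [318, 151], [302, 138], [326, 121]] [[195.9, 490.6], [117.6, 445.4], [90.4, 503.5], [169.6, 551.2]]
side [[361, 388], [313, 400], [309, 389], [358, 376]] [[20.9, -204.0], [-74.6, -202.7], [-76.0, -178.9], [23.0, -178.4]]
side [[318, 239], [278, 248], [274, 241], [316, 231]] [[39.9, 169.0], [-53.8, 168.3], [-57.9, 190.1], [41.8, 192.8]]
top [[333, 305], [297, 307], [295, 263], [329, 261]] [[-56.4, 116.4], [-55.4, 193.0], [38.6, 191.4], [37.7, 118.1]]
top [[141, 256], [82, 296], [69, 272], [101, 221]] [[77.5, 525.0], [-0.1, 654.5], [53.8, 683.0], [161.4, 612.2]]
top [[164, 227], [166, 241], [124, 215], [153, 202]] [[137.9, 473.2], [106.6, 469.5], [171.2, 561.1], [195.7, 496.2]]
top [[476, 259], [480, 305], [468, 305], [464, 259]] [[19.9, -194.8], [-77.4, -192.0], [-75.7, -167.0], [21.7, -169.5]]
top [[100, 330], [106, 343], [71, 316], [39, 265]] [[-75.0, 615.7], [-103.1, 603.0], [-41.2, 678.2], [73.7, 749.0]]
top [[165, 259], [142, 256], [104, 218], [106, 214]] [[67.3, 472.7], [77.4, 522.8], [167.7, 605.5], [176.3, 601.0]]
top [[91, 309], [96, 323], [78, 308], [35, 246]] [[-29.3, 635.0], [-59.7, 624.3], [-25.2, 663.1], [116.3, 758.4]]
```

View pics/e_top.png

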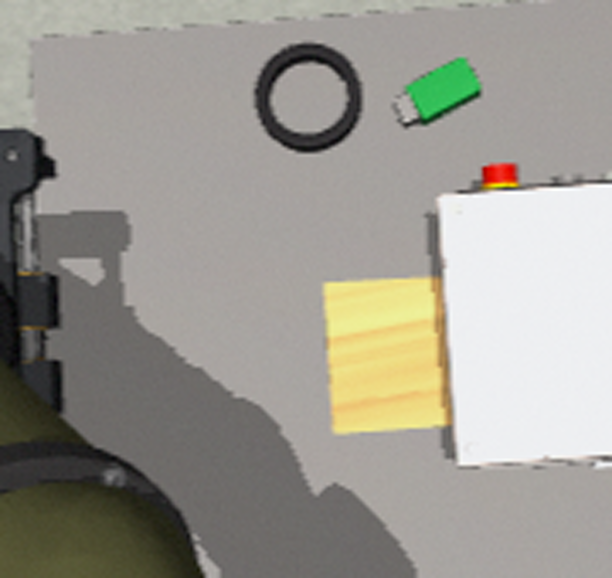

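View pics/e_side.png

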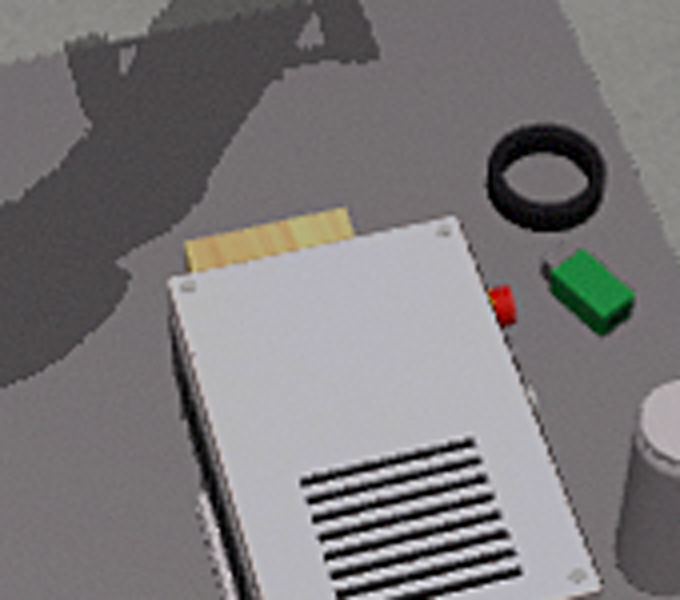

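```bash
python3 -c "
from station import ticket
print(ticket.job_done())"
```

```text
the job is handed in; nothing more can be done
None
```

The wedge is under the unit's free foot bar, the press test showed no rocking, and the job is handed in at about 19 s of the 58 s allowed. No verdict was reported, so the result rests on my own checks.

- **Wedge:** I slid the 95 x 120 mm wedge thin end first with two open fingertips on its thick face. I stopped when the push rose from about 0.5 N to 5–8 N, less than 3 mm past first contact, so jacking should be under about 0.5 mm.
- **Press:** With the fingers shut I pressed on top at (-5, 103) mm of the unit. An early hold settled at 7.9 N, just short of 8 N. I then held about 20 N for over 1 s, and the top gave no more than 0.1 mm.
- **Final pictures:** The wedge had not moved since the press and lies about 9 mm off the bar's middle, within the 45 mm allowed. The tape and plug were unmoved and the arm was clear. I did not separately check the can and screwdriver at the end.
- **Limits of the checks:** The push moved the unit about 2 mm toward its tray's -y end, judged from the pictures and well under the 30 mm limit. The remaining gap and the levelness could not be seen directly. I inferred them from the contact force, the stiffness under the press, and the top's height of 101 mm. That height puts the bar about 10 mm above the mat, against about 11 mm from the wedge's position, which agrees within calibration.

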